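# Nest the three hall pots

### The arm

A 7-joint arm with a two-finger parallel gripper is mounted at the origin on the work surface. World frame = base frame: x ahead of the robot, y to its left, z up, the work surface at z = 0. Lengths are in m, angles in rad, forces in N, time in s.
With the tool pointing down it reaches from about 0.4 to 0.85 m from the base axis. Payload 10.4 kg.
Tool frame: the origin (TCP) lies between the finger pads; the fingertips stand ahead of it and the grasp point (between the pads) lies 5 mm behind it (manip.tip_extent is the z of the fingertips in the tool frame, in m); z points along the fingers, y is the line along which they close (so a half turn about z gives the same grasp; the last joint's range is limited). The gripper opens to 85 mm and grips with 20 to 120 N. Pads are 22 mm wide; open, the fingers measure 114 mm over their backs; the gripper's body (76 mm by 85 mm) begins 54 mm behind the grasp point. The pads swing forward as they close: fully open they stand 13 mm farther back than shut.
Start: joints at [1.323, 0.332, -0.065, 1.46, 0.022, 1.35, -0.088], TCP at [0.139, -0.609, 0.245] pointing down, gripper open.
Joint ranges: [-2.6, 2.6], [-0.5, 2.12], [-1.47, 1.34], [0.16, 2.42], [-1.27, 4.41], [0.06, 2.06], [-2.6, 2.6]. Speed limits (rad/s): [2.22, 2.22, 2.79, 2.79, 3.14, 3.14, 3.14].

### API

Orientations are given as a unit quaternion [x, y, z, w].
In Python, from workcell import status, viewer, manip gives the robot as it stands.
- The arm moves only by the tool play_rows, never from a script. Its argument "plan" is one flat list of numbers, 7 for each row, row after row: the turn, a rotation vector about the tool's x, y, z in degrees, then the shift along the tool's x, y, z in m, then the opening, from 0 (shut) to 1 (fully open). In form: [ax, ay, az, dx, dy, dz, grip, ax, ay, az, dx, dy, dz, grip, ...]. A call has 1 to 20 rows; each row is the pose to reach, as a shift and turn from the pose commanded when the call began, along the tool's axes at that moment; what a row does not reach only later rows make up. A row lasts 1/8 s, in which the tool goes at most 62.5 mm and 10.7 degrees, less where a joint would pass 70% of its speed; a pose out of reach is approached as far as the arm can. A call with a gripper value outside its range is refused whole. The fingers move at their own pace and stop on an object; "squeeze" is the grip in N (left out, the last holds). Time passes only in rows, so rows that repeat a pose let the fingers close. It gives the time, the measured TCP pose, the force, the opening and the grip force at its end, in the units of the state.
- status.get_obs(): the state, without advancing time (a new reading comes with each control period).
- viewer.camera(name): name is "side" or "top"; returns the picture (480x640x3 uint8, red, green, blue); there is no depth.
- viewer.camera_model(name): a dict with "fx", "fy", "cx", "cy" (pixels), "R" (3x3) and "t" (3): a world point X has camera coordinates R X + t. Camera axes: x right, y down, z forward; pixel columns grow to the right and rows downward; lengths in m; the calibration is good to about 2 mm. A picture is of the moment at which its call begins. camera_model takes no time and is no camera call.
- manip.hand_in(): hands the job in; it is judged then, once.
The state is a dict: "clock": time; "joint_pos": joint angles; "joint_velocities": joint speeds; "tau": joint torques, N m; "position": TCP position; "ee_rot": TCP orientation; "ft_force": force on the tool from outside, world axes, zero at the start; "torque": the same for the moment, N m; "grip_width": opening from 0.0 (shut) to 1.0 (fully open); "grasp_force": force on a finger pad.
Only numpy, scipy, OpenCV 4.12 (cv2) and the standard library are available. Lean on these libraries where they do the work, as an engineer would, in place of code of your own. Each camera call takes 0.05 s, during which the arm holds its last target. There are 200 camera calls.

### The job

Nest the three square aluminium pots on the hall shelf into one stack, all with their mouths up: the middle-sized pot fully down inside the largest, and the small one, which now stands upside down, fully down inside the middle-sized one. Leave the largest pot where it stands, set the pots down gently without dropping or toppling them, and leave everything else on the shelf undisturbed.

Things in the scene. Friction and masses are not known exactly. Their poses are not given: they have to be found in the camera images.
- pot_large: the largest square aluminium pot, 80 x 80 mm outside, 64 mm high, faces square to its x and y axes, walls 3 mm, floor 16 mm thick (so inside 74 x 74 mm, 48 mm deep); stands mouth up; origin at the centre of its underside, z towards its mouth; 0.6 kg
- pot_medium: the middle-sized square aluminium pot, 65 x 65 mm outside, 72 mm high, faces square to its x and y axes, walls 3 mm, floor 16 mm thick (inside 59 x 59 mm, 56 mm deep); stands mouth up; origin at the centre of its underside, z towards its mouth; about 0.2 kg. Nested, its underside is 16 mm above the large pot's and its rim 24 mm above the large pot's rim
- pot_small: the small square aluminium pot, 50 x 50 mm outside, 80 mm high, faces square to its x and y axes, walls 3 mm, floor 16 mm thick; starts mouth down; origin at the centre of its underside (closed end, on top at the start), z towards its mouth (down at the start); about 0.12 kg. Nested, its underside is 16 mm above the medium pot's and its rim 24 mm above the medium pot's rim
- bottle: clear plastic drinking bottle standing upright, 66 mm across, 200 mm high; origin at the centre of its underside; leave alone
- spring_grip: steel spring hand gripper lying flat, a V of two 18 mm thick rods, 140 x 78 mm over all, 18 mm high; origin on the shelf between the two handles, x along its length: it reaches from -64 to +76 mm in x and 39 mm either way in y; leave alone
- polish_tin: round shoe-polish tin, 68 mm across, 22 mm high; origin at the centre of its underside; leave alone
- roller: wooden massage roller lying on the shelf along its y axis, 320 mm long, 48 mm thick; origin on the shelf under its middle; leave alone
- kettlebell: orange kettlebell, 120 mm across, 178 mm high, 4 kg; origin at the centre of its underside; leave alone
- padlock: brass padlock lying flat, 70 x 46 mm over all, 22 mm high; origin on the shelf under the middle of its case, shackle towards its +x (from -17 to +48 mm in x); leave alone

How it is judged:
By the outcome, as a careful person would: the job done as asked, in the order asked, and still so for the second after the job is handed in, with the robot touching nothing.
It also fails if it takes over 72 s, if anything falls off the work surface, if the arm or the gripper's body presses on something with over 40 N, if the wrist force passes 120 N, or if a joint passes its speed limit or range.

## Working session

There is one attempt and no reset: what is moved stays moved. The work goes in short steps, Python scripts to look and compute and a tool call to move; the robot and the scene stay as the last step left them, time stands still between calls to the robot, and variables do not carry over. Pictures are saved under pics/ and viewed, at most 10 in all, crops included, and the job is handed in when it is done.

Besides the shell and the picture viewer there is one more tool, called after "Emit:" by a JSON object that holds its "fn" and its "kwargs", one argument or row to a line. play_rows: Moves the arm, as the interface text tells. Its arguments: {"type":"object","properties":{"plan":{"type":"array","items":{"type":"number"}},"squeeze":{"type":"number"}},"required":["plan"]}

```bash
ls; mkdir -p pics
python3 - <<'E'
from workcell import status, viewer, manip
import cv2,numpy as np
print(status.get_obs(), manip.tip_extent)
for n in("side","top"):
    im=viewer.camera(n); cv2.imwrite(f"pics/{n}0.png",im[:,:,::-1])
    m=viewer.camera_model(n); print(n,{k:np.round(v,4).tolist() for k,v in m.items()}, (-np.array(m["R"]).T@np.array(m["t"])).round(3))
E
```

```text
pics
{'clock': 0.0, 'joint_pos': array([ 1.32340225,  0.33285971, -0.06469281,  1.46096425,  0.02160816,
        1.34991998, -0.08851064]), 'joint_velocities': array([-0.00031066, -0.00138339, -0.00227094,  0.00168063,  0.00281641,
       -0.00017546,  0.00042986]), 'tau': array([-5.88088242e-04, -6.25444007e+01,  4.86669329e-02, -3.91608739e+01,
        1.61418202e-02,  9.94781993e-03, -1.22779900e-05]), 'position': array([ 0.13922076, -0.60891513,  0.24451256]), 'ee_rot': array([ 9.93689510e-01,  1.12163397e-01, -1.21241205e-04, -7.17585064e-04]), 'ft_force': array([-0.08497674,  0.30776274,  0.37322708]), 'torque': array([0.0196025 , 0.01203277, 0.01049649]), 'grasp_force': 0.0, 'grip_width': 0.9990145198945092} 0.014
side {'fx': 486.0671, 'fy': 486.0671, 'cx': 316.2206, 'cy': 240.5817, 'R': [[0.956, -0.2925, -0.0225], [-0.192, -0.5659, -0.8018], [0.2219, 0.7708, -0.5972]], 't': [-0.5803, 0.1791, 1.1329]} [ 0.338 -0.942  0.807]
top {'fx': 545.5937, 'fy': 545.5937, 'cx': 322.3898, 'cy': 237.2598, 'R': [[-0.0237, -0.9997, 0.0002], [-0.9834, 0.0232, -0.1798], [0.1797, -0.0044, -0.9837]], 't': [0.0112, 0.5955, 1.4695]} [0.322 0.004 1.553]
```

View pics/side0.png

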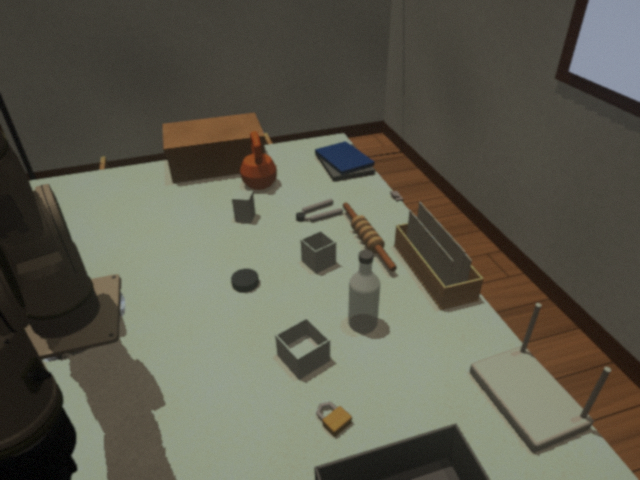

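View pics/top0.png

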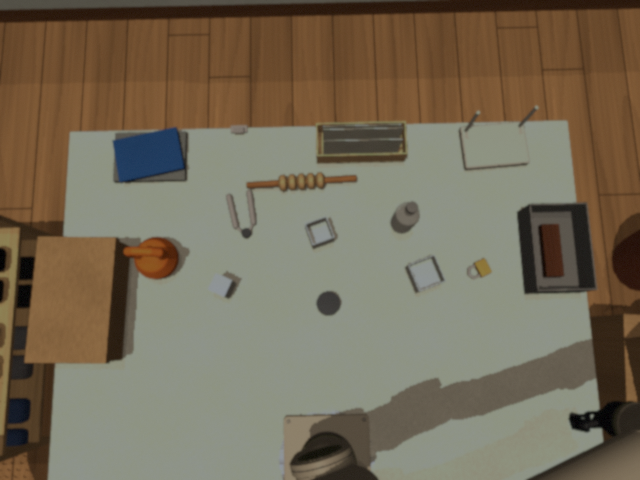

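```bash
cat > h.py <<'E'
from workcell import status, viewer, manip
import cv2,numpy as np
from scipy.spatial.transform import Rotation as Ro
def ray(n,uv,z):
    m=viewer.camera_model(n);R=np.array(m["R"]);c=-R.T@np.array(m["t"])
    d=R.T@np.array([(uv[0]-m["cx"])/m["fx"],(uv[1]-m["cy"])/m["fy"],1])
    return c+d*(z-c[2])/d[2]
def proj(n,X):
    m=viewer.camera_model(n);p=np.array(m["R"])@X+np.array(m["t"])
    return np.array([m["fx"]*p[0]/p[2]+m["cx"],m["fy"]*p[1]/p[2]+m["cy"]])
def crop(im,cx,cy,h=30,s=266):
    t=im[cy-h:cy+h,cx-h:cx+h,::-1]
    t=cv2.resize(t,(s,s),interpolation=cv2.INTER_CUBIC)
    t=cv2.convertScaleAbs(t,alpha=1.5)
    for k in range(0,2*h,10):
        p=int((k+.5)*s/(2*h)); cv2.putText(t,str(cx-h+k),(p-8,8),0,.3,(0,0,255)); cv2.putText(t,str(cy-h+k),(0,p+3),0,.3,(0,0,255)); cv2.line(t,(p,9),(p,14),(0,0,255)); cv2.line(t,(20,p),(25,p),(0,0,255))
    return t
E
python3 - <<'E'
from h import *
a=viewer.camera("top");b=viewer.camera("side")
g=np.vstack([np.hstack([crop(a,*p) for p in((424,274),(320,232),(222,286))]),np.hstack([crop(b,*p,h=35) for p in((303,350),(319,250),(243,207))])])
cv2.imwrite("pics/c1.png",g)
E
```

```text
(no output)
```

View pics/c1.png

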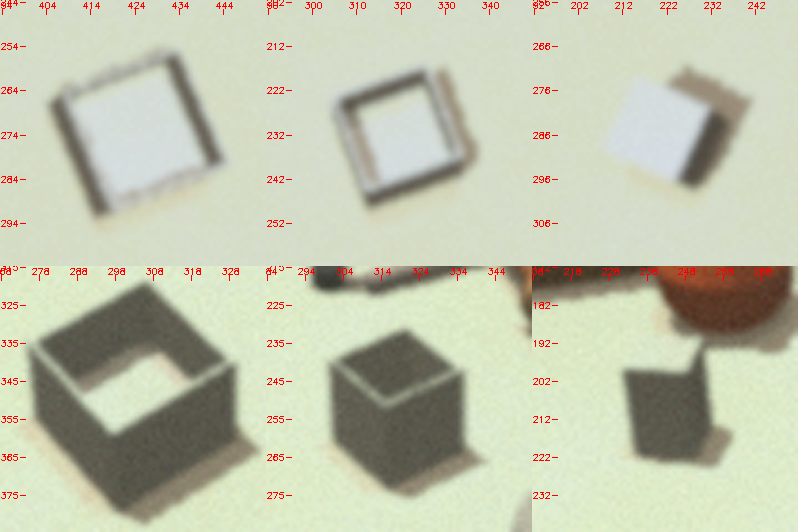

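Run:
```python
from h import *
for nm,c,z,p in(("L","side",.064,[(277.2,336.3),(306.2,318.7),(330.1,340.3),(297.5,359.5)]),("M","side",.072,[(300.8,240.3),(320.6,231.8),(336.1,242.9),(315.6,251.8)]),("S","top",.08,[(207.3,289.8),(216.4,272.9),(233.3,280.4),(225.4,297.7)])):
    P=np.array([ray(c,q,z)[:2] for q in p]);e=np.roll(P,-1,0)-P
    a=np.degrees(np.arctan2(e[:,1],e[:,0]))
    print(nm,P.mean(0).round(4),np.hypot(*e.T).round(3),a.round(1), (np.mod(a+45,90)-45).round(1), "proj other",proj("top" if c=="side" else "side",np.r_[P.mean(0),z]).round(1))
# top objects
for nm,q,z in(("kb",(155,258),.06),("tin",(329,303),.022),("bottle",(408,212),.2),("padlock",(480,268),.02)): print(nm,ray("top",q,z).round(3))
```

```text
L [ 0.4916 -0.2893] [0.075 0.078 0.08  0.074] [  22.5  -68.1 -160.5  108.6] [22.5 21.9 19.5 18.6] proj other [427.7 271.5]
M [0.6146 0.0015] [0.062 0.062 0.062 0.061] [  18.   -68.8 -162.9  110.8] [18.  21.2 17.1 20.8] proj other [320.6 229.4]
S [0.4659 0.2751] [0.051 0.051 0.051 0.054] [ -28.  -115.1  155.6   65.4] [-28.  -25.1 -24.4 -24.6] proj other [240.8 195.4]
kb [0.547 0.461 0.06 ]
tin [ 0.415 -0.017  0.022]
bottle [ 0.629 -0.221  0.2  ]
padlock [ 0.503 -0.446  0.02 ]
```

```bash
cat >> h.py <<'E'
def frame(y,z):
    y=np.array(y,float);z=np.array(z,float);return np.column_stack([np.cross(y,z),y,z])
def az(a,el=0):
    a,el=np.radians([a,el]);return np.array([np.cos(a)*np.cos(el),np.sin(a)*np.cos(el),np.sin(el)])
def rel(pos,Rt):
    o=status.get_obs();R=Ro.from_quat(o["ee_rot"])
    print("turn",np.degrees((R.inv()*Ro.from_matrix(Rt)).as_rotvec()).round(1),"shift",R.inv().apply(np.array(pos)-o["position"]).round(4))
def st():
    o=status.get_obs();print(round(o["clock"],2),"pos",o["position"].round(4),"j",o["joint_pos"].round(2),"F",o["ft_force"].round(1),"w",round(o["grip_width"],3),"g",o["grasp_force"]);print(Ro.from_quat(o["ee_rot"]).as_matrix().round(3).tolist())
E
python3 - <<'E'
from h import *
rel([.6146,.0015,.2],frame(az(19.5),[0,0,-1]))
E
```

```text
turn [ -0.   -0.  -96.6] shift [ 0.5995 -0.4892  0.0452]
```

Emit:
{"fn": "play_rows", "kwargs": {
  "plan": [0,0,-96.6,0.6,-0.489,0.045,1,0,0,-96.6,0.6,-0.489,0.045,1,0,0,-96.6,0.6,-0.489,0.045,1,0,0,-96.6,0.6,-0.489,0.045,1,0,0,-96.6,0.6,-0.489,0.045,1,0,0,-96.6,0.6,-0.489,0.045,1,0,0,-96.6,0.6,-0.489,0.045,1,0,0,-96.6,0.6,-0.489,0.045,1,0,0,-96.6,0.6,-0.489,0.045,1,0,0,-96.6,0.6,-0.489,0.045,1,0,0,-96.6,0.6,-0.489,0.045,1,0,0,-96.6,0.6,-0.489,0.045,1,0,0,-96.6,0.6,-0.489,0.045,1,0,0,-96.6,0.6,-0.489,0.045,1,0,0,-96.6,0.6,-0.489,0.045,1,0,0,-96.6,0.6,-0.489,0.045,1]
}}

```text
clock: 2.2
position: [0.6149, -0.0004, 0.2005]
ee_rot: [0.578, 0.816, -0.0, 0.0]
ft_force: [0.8, 0.2, 0.6]
grip_width: 0.997
grasp_force: 0.0
```

Run:
```python
from h import *
st()
rel([.6146,.0015,.064],frame(az(19.5),[0,0,-1]))
cv2.imwrite("pics/s1.png",viewer.camera("side")[130:370,180:500,::-1].repeat(2,0).repeat(2,1))
```

```text
2.2 pos [ 6.149e-01 -4.000e-04  2.005e-01] j [ 0.46  0.42 -0.7   1.52  0.28  1.3   0.07] F [0.8 0.2 0.6] w 0.997 g 0.0
[[-0.332, 0.943, 0.0], [0.943, 0.332, -0.001], [-0.001, -0.0, -1.0]]
turn [-0.   0.1 -0.1] shift [0.0021 0.0003 0.1365]
```

View pics/s1.png

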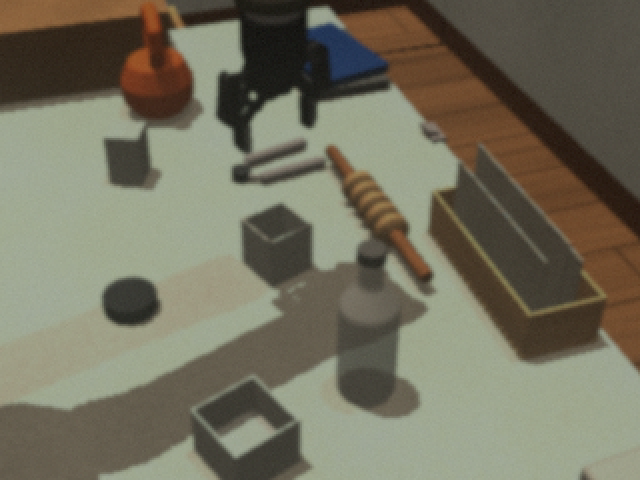

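Run:
```python
from h import *
for z in(.186,.199):
  for s in(-.05,.05): print(z,s,((proj("side",np.array([.615,0,z])+s*az(19.5))-[180,130])*2).round(0))
```

```text
0.186 -0.05 [241. 162.]
0.186 0.05 [308. 133.]
0.199 -0.05 [240. 152.]
0.199 0.05 [308. 124.]
```

Emit:
{"fn": "play_rows", "kwargs": {
  "plan": [0,0,0,0.002,0,0.06,1,0,0,0,0.002,0,0.12,1,0,0,0,0.002,0,0.142,1,0,0,0,0.002,0,0.142,1,0,0,0,0.002,0,0.142,0.5,0,0,0,0.002,0,0.142,0.5,0,0,0,0.002,0,0.142,0.5,0,0,0,0.002,0,0.142,0.5,0,0,0,0.002,0,0.142,0.5],
  "squeeze": 40
}}

```text
clock: 3.38
position: [0.6163, 0.003, 0.0612]
ee_rot: [0.577, 0.816, 0.001, 0.002]
ft_force: [-0.5, -1.2, 6.7]
grip_width: 0.752
grasp_force: 45.6
```

Run:
```python
from h import *
st()
im=viewer.camera("side")
cv2.imwrite("pics/s2.png",crop(im,320,235,h=45,s=560))
```

```text
3.38 pos [0.6163 0.003  0.0612] j [ 0.42  0.56 -0.65  1.65  0.38  1.05 -0.  ] F [-0.5 -1.2  6.7] w 0.752 g 45.63861072063446
[[-0.333, 0.943, 0.004], [0.943, 0.333, -0.001], [-0.002, 0.004, -1.0]]
```

View pics/s2.png

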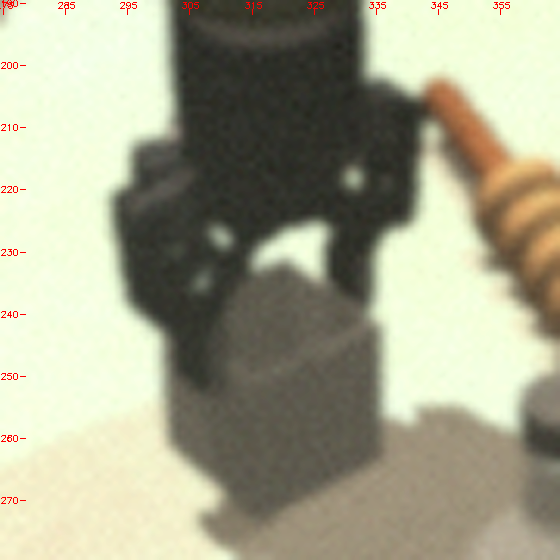

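Run:
```python
from h import *
rel([.4916,-.2893,.29],frame(az(20),[0,0,-1]))
```

```text
turn [ 0.2  0.1 -0.5] shift [-0.2345 -0.2141 -0.2292]
```

Emit:
{"fn": "play_rows", "kwargs": {
  "plan": [0,0,0,0,0,-0.03,0.5,0,0,0,0,0,-0.08,0.5,0,0,0,0,0,-0.14,0.5,0,0,0,0,0,-0.2,0.5,0,0,0,0,0,-0.23,0.5,0,0,0,0,0,-0.23,0.5,0,0,0,0,0,-0.23,0.5]
}}

```text
clock: 4.3
position: [0.6141, 0.003, 0.2876]
ee_rot: [0.577, 0.817, -0.0, -0.0]
ft_force: [0.5, -0.1, -3.8]
grip_width: 0.75
grasp_force: 45.7
```

Emit:
{"fn": "play_rows", "kwargs": {
  "plan": [0,0,-0.5,-0.05,-0.045,0,0.5,0,0,-0.5,-0.09,-0.082,0,0.5,0,0,-0.5,-0.13,-0.118,0,0.5,0,0,-0.5,-0.17,-0.154,0,0.5,0,0,-0.5,-0.21,-0.19,0,0.5,0,0,-0.5,-0.235,-0.213,0.03,0.5,0,0,-0.5,-0.235,-0.213,0.08,0.5,0,0,-0.5,-0.235,-0.213,0.12,0.5,0,0,-0.5,-0.235,-0.213,0.12,0.5,0,0,-0.5,-0.235,-0.213,0.12,0.5]
}}

```text
clock: 5.55
position: [0.4926, -0.2896, 0.1694]
ee_rot: [0.574, 0.819, 0.0, 0.0]
ft_force: [0.1, 0.6, -2.6]
grip_width: 0.75
grasp_force: 45.8
```

Run:
```python
from h import *
st()
a=viewer.camera("top");b=viewer.camera("side")
c=np.array([.4916,-.2893,.12]);u,v=proj("side",c).astype(int);u2,v2=proj("top",c).astype(int)
cv2.imwrite("pics/s3.png",np.hstack([crop(b,u,v,h=50,s=400),crop(a,u2,v2,h=45,s=400)]))
```

```text
5.55 pos [ 0.4926 -0.2896  0.1694] j [ 0.93  0.32 -0.57  1.68  0.19  1.19  0.66] F [ 0.1  0.6 -2.6] w 0.75 g 45.796687602996826
[[-0.342, 0.94, 0.001], [0.94, 0.342, -0.0], [-0.001, 0.001, -1.0]]
```

View pics/s3.png

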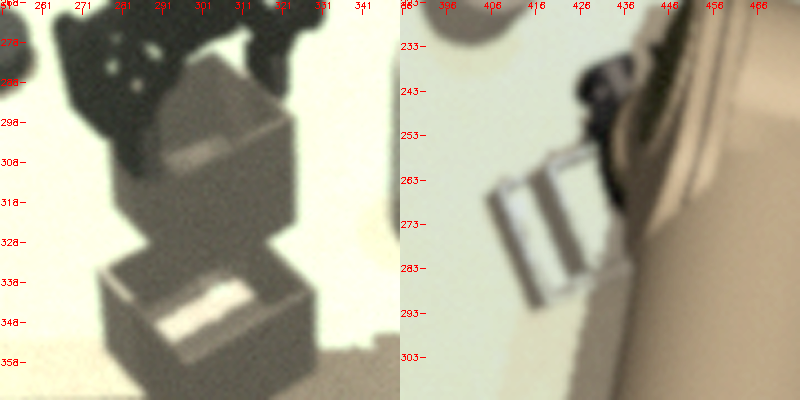

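Run:
```python
from h import *
r=lambda q,z:ray("side",q,z)[:2]
print("L ctr",(r((276.2,335),.064)+r((330,340.5),.064))/2, "len",np.linalg.norm(r((276.2,335),.064)-r((330,340.5),.064)))
a,b=r((279.7,319.8),.108),r((325,323.5),.108);print("M bot",(a+b)/2,np.linalg.norm(a-b))
b=r((325,297.5),.18);k=r((304.2,281.7),.18);print("M rim edge mid",(b+k)/2,np.linalg.norm(b-k),"exp edge mid",np.array([.4926,-.2896])+.0325*az(20)[:2], .4926+.0325*np.cos(np.radians(20)))
print(a,b,k)
```

```text
L ctr [ 0.49225944 -0.28801814] len 0.11040212267987283
M bot [ 0.49322127 -0.28602821] 0.09033408749826714
M rim edge mid [ 0.52194063 -0.28004514] 0.06027154660147832 exp edge mid [ 0.52314001 -0.27848435] 0.523140010175542
[ 0.45214833 -0.26723792] [ 0.53430425 -0.30752797] [ 0.50957701 -0.25256232]
```

Emit:
{"fn": "play_rows", "kwargs": {
  "plan": [0,0,0,-0.0005,-0.001,0.03,0.5,0,0,0,-0.0005,-0.001,0.04,0.5,0,0,0,-0.0005,-0.001,0.047,0.5,0,0,0,-0.0005,-0.001,0.053,0.5,0,0,0,-0.0005,-0.001,0.058,0.5,0,0,0,-0.0005,-0.001,0.062,0.5,0,0,0,-0.0005,-0.001,0.062,0.5]
}}

```text
clock: 6.52
position: [0.4913, -0.2903, 0.1061]
ee_rot: [0.574, 0.819, -0.0, -0.0]
ft_force: [-0.1, 0.7, -0.5]
grip_width: 0.749
grasp_force: 45.8
```

Emit:
{"fn": "play_rows", "kwargs": {
  "plan": [0,0,0,0,0,0.007,0.5,0,0,0,0,0,0.013,0.5,0,0,0,0,0,0.018,0.5,0,0,0,0,0,0.022,0.5,0,0,0,0,0,0.025,0.5,0,0,0,0,0,0.027,0.5,0,0,0,0,0,0.027,0.5]
}}

```text
clock: 7.4
position: [0.4913, -0.2904, 0.0793]
ee_rot: [0.574, 0.819, -0.0, -0.0]
ft_force: [-0.1, 0.4, -2.2]
grip_width: 0.754
grasp_force: 45.8
```

Emit:
{"fn": "play_rows", "kwargs": {
  "plan": [0,0,0,0,0,0.001,0.5,0,0,0,0,0,0.002,0.5,0,0,0,0,0,0.003,0.5,0,0,0,0,0,0.003,0.5]
}}

```text
clock: 7.9
position: [0.4915, -0.2904, 0.0772]
ee_rot: [0.574, 0.819, -0.0, 0.0]
ft_force: [-4.4, 1.3, 7.1]
grip_width: 0.75
grasp_force: 47.0
```

Emit:
{"fn": "play_rows", "kwargs": {
  "plan": [0,0,0,0,0,0.0005,0.8,0,0,0,0,0,0.0,0.9,0,0,0,0,0,-0.002,1,0,0,0,0,0,-0.005,1,0,0,0,0,0,-0.02,1,0,0,0,0,0,-0.07,1,0,0,0,0,0,-0.13,1,0,0,0,0,0,-0.19,1,0,0,0,0,0,-0.22,1,0,0,0,0,0,-0.22,1]
}}

```text
clock: 9.15
position: [0.4924, -0.2905, 0.3001]
ee_rot: [0.574, 0.819, 0.0, 0.003]
ft_force: [-0.2, -0.2, -0.5]
grip_width: 1.002
grasp_force: 0.0
```

Run:
```python
from h import *
st()
b=viewer.camera("side");a=viewer.camera("top")
u,v=proj("side",np.array([.4916,-.2893,.05])).astype(int)
cv2.imwrite("pics/s4.png",np.hstack([crop(b,u,v,h=40,s=400),crop(a,222,286,h=30,s=400)]))
```

```text
9.15 pos [ 0.4924 -0.2905  0.3001] j [ 0.94  0.24 -0.58  1.5   0.13  1.44  0.71] F [-0.2 -0.2 -0.5] w 1.002 g 0.0
[[-0.342, 0.94, 0.005], [0.94, 0.342, -0.003], [-0.005, 0.003, -1.0]]
```

View pics/s4.png

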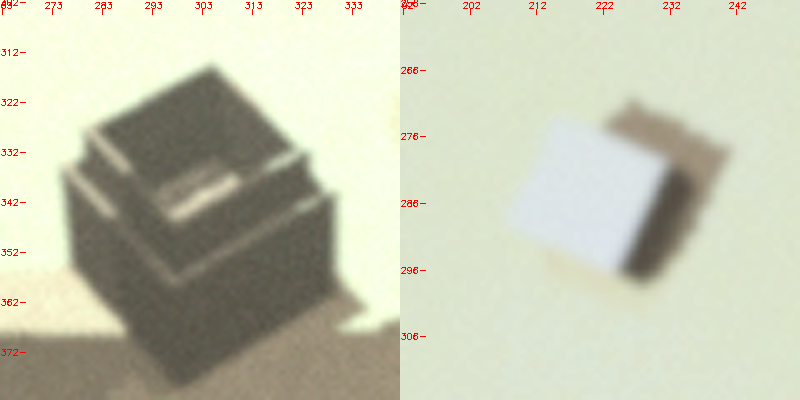

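```bash
cat > kin.py <<'E'
from h import *
import itertools
from scipy.optimize import least_squares
data=[([1.3234,.33286,-.0647,1.461,.0216,1.3499,-.0885],[.13922,-.60892,.24451],Ro.from_quat([.99369,.11216,-.00012,-.00072]).as_matrix()),
([.46,.42,-.70,1.52,.28,1.3,.07],[.6149,-.0004,.2005],[[-.332,.943,0],[.943,.332,-.001],[-.001,0,-1]]),
([.42,.56,-.65,1.65,.38,1.05,0],[.6163,.003,.0612],[[-.333,.943,.004],[.943,.333,-.001],[-.002,.004,-1]]),
([.93,.32,-.57,1.68,.19,1.19,.66],[.4926,-.2896,.1694],[[-.342,.94,.001],[.94,.342,0],[-.001,.001,-1]]),
([.94,.24,-.58,1.5,.13,1.44,.71],[.4924,-.2905,.3001],[[-.342,.94,.005],[.94,.342,-.003],[-.005,.003,-1]])]
def chain(q,s):
    ax="zyzyzyz";sg=[-1,1,s[0],1,s[1],1,s[2]];R=Ro.identity();out=[]
    for a,g,t in zip(ax,sg,q): R=R*Ro.from_euler(a,g*t);out.append(R.as_matrix())
    return out
best=None
for s in itertools.product([1,-1],repeat=3):
    R0s=[chain(q,s)[-1].T@np.array(R) for q,p,R in data]
    M=Ro.from_matrix(R0s).mean();e=max((M.inv()*Ro.from_matrix(r)).magnitude() for r in R0s)
    if best is None or e<best[0]: best=(e,s,M.as_matrix())
E0,S,R0=best
def A(q):
    c=chain(q,S);z=np.array([0,0,1]);x=np.array([1.,0,0])
    return np.column_stack([z,c[1]@z,c[3]@z,c[5]@z,c[3]@x])
L=np.linalg.lstsq(np.vstack([A(q) for q,_,_ in data]),np.hstack([p for _,p,_ in data]),rcond=None)[0]
def fk(q): return A(q)@L, chain(q,S)[-1]@R0
lo=np.array([-2.6,-.5,-1.47,.16,-1.27,.06,-2.6]);hi=np.array([2.6,2.12,1.34,2.42,4.41,2.06,2.6])
def ik(p,R,q0):
    def f(q):
        P,Q=fk(q);return np.r_[(P-p)*10,Ro.from_matrix(Q.T@R).as_rotvec()*3,.01*(np.array(q)-q0)]
    r=least_squares(f,np.clip(q0,lo+.01,hi-.01),bounds=(lo,hi));P,Q=fk(r.x)
    return r.x,np.linalg.norm(P-p),np.degrees(Ro.from_matrix(Q.T@R).magnitude())
E
python3 - <<'E'
from kin import *
print(E0,S,L.round(4),R0.round(2).tolist())
for q,p,R in data: print((fk(q)[0]-p).round(4))
r=lambda q,z:ray("side",q,z)[:2]
P=np.array([r(q,.088) for q in((281,327.6),(305.4,315),(324.2,332.4),(298,346))]);e=np.roll(P,-1,0)-P
print("M",P.mean(0),np.hypot(*e.T).round(3),(np.degrees(np.arctan2(e[:,1],e[:,0]))%90).round(1))
E
```

```text
0.007865944144578939 (-1, -1, -1) [-2.2895  0.5979  0.4347 -2.0465 -0.014 ] [[-0.0, -1.0, 0.0], [1.0, -0.0, 0.0], [-0.0, 0.0, 1.0]]
[ 0.0408  0.0102 -0.0047]
[0.0049 0.0079 0.0001]
[ 0.017  -0.0101  0.0012]
[0.0018 0.0245 0.0084]
[-0.0063  0.0204 -0.005 ]
M [ 0.49137402 -0.2890696 ] [0.059 0.062 0.061 0.06 ] [18.1 21.  16.7 19.2]
```

```bash
cat > kin2.py <<'E'
from kin import *
import json,os
D=[(q,p) for q,p,_ in data]
if os.path.exists("log.json"): D+=json.load(open("log.json"))
def log():
    o=status.get_obs();l=json.load(open("log.json")) if os.path.exists("log.json") else []
    l.append((o["joint_pos"].tolist(),o["position"].tolist()));json.dump(l,open("log.json","w"))
def A(q):
    c=chain(q,S);z=np.array([0,0,1]);x=np.array([1.,0,0]);y=np.array([0,1.,0])
    return np.column_stack([z,c[1]@z,c[3]@z,c[5]@z,c[0]@x,c[1]@x,c[3]@x,c[5]@x,c[1]@y,c[3]@y,c[5]@y])
prior=np.array([.34,.4,.4,.3]+[0]*7);lam=.02
w=np.array([1]*len(data)+[4]*(len(D)-len(data))).repeat(3)
M=np.vstack([A(q) for q,_ in D]);b=np.hstack([p for _,p in D])
L=prior+np.linalg.lstsq(np.vstack([w[:,None]*M,lam*np.eye(11)]),np.r_[w*(b-M@prior),np.zeros(11)],rcond=None)[0]
def fk(q): return A(q)@L, chain(q,S)[-1]@R0
import kin; kin.fk=fk; ik=kin.ik
E
python3 - <<'E'
from kin2 import *
log()
print(L.round(3),[(fk(q)[0]-p).round(3).tolist() for q,p in D])
q0=status.get_obs()["joint_pos"]
c=np.array([.466,.275,.055])
def show(n,p,R,seeds):
    for s in seeds:
        q,e,a=ik(p,R,s)
        print(n,q.round(2),round(e,3),round(a,1))
for yy in(65,-115):
    R1=frame(az(yy),az(-25,-45))
    show(f"G1 {yy}",c,R1,[q0,[-.5,.4,-.1,1.7,1,1.3,-1],[-.5,.4,.1,1.7,1,1.3,1]])
for yy in(65,-115): show(f"G2h {yy}",np.array([.45,.27,.2]),frame(az(yy),az(-25)),[q0,[-.5,.4,0,1.7,1.5,1.5,0]])
for yy in(20,-160): show(f"ST {yy}",np.array([.4915,-.29,.11]),frame(az(yy),az(-70)),[q0,[.9,.4,0,1.7,1.5,1.5,0]])
E
```

```text
[ 0.27   0.45   0.497  0.339  0.004 -0.002  0.002  0.009 -0.022 -0.027
  0.003] [[0.0, 0.0, 0.0], [-0.0, 0.001, 0.001], [0.0, 0.001, -0.001], [-0.001, -0.002, 0.001], [-0.0, 0.0, -0.001]]
G1 65 [-0.29  0.54 -0.9   2.1   1.35  1.28 -0.84] 0.0 0.0
G1 65 [-0.74  0.39 -0.39  2.12  1.16  1.06 -0.79] 0.0 0.0
G1 65 [-0.95  0.37 -0.17  2.13  1.1   1.   -0.77] 0.0 0.0
G1 -115 [ 0.78 -0.5  -1.47  2.32 -0.09  0.42 -2.6 ] 0.089 16.7
G1 -115 [-2.13  1.07  1.34  2.18 -0.52  0.53 -2.6 ] 0.013 1.3
G1 -115 [-0.77  0.39 -0.36  2.12  1.15  1.05  2.36] 0.0 0.0
G2h 65 [-0.64  0.74 -0.76  2.13  1.67  2.06 -1.14] 0.0 0.0
G2h 65 [-1.02  0.6  -0.35  2.15  1.49  1.82 -1.17] 0.0 0.0
G2h -115 [ 0.65 -0.5  -1.31  2.18  0.35  0.49 -2.6 ] 0.089 44.8
G2h -115 [-1.04  0.59 -0.32  2.15  1.48  1.81  1.97] 0.0 0.0
ST 20 [ 0.3   0.84 -0.49  2.22  1.94  1.86 -1.31] 0.0 0.0
ST 20 [ 0.3   0.84 -0.49  2.22  1.94  1.86 -1.31] 0.0 0.0
ST -160 [ 1.91 -0.5  -1.47  2.33  0.29  0.06 -2.6 ] 0.085 40.6
ST -160 [ 0.02  0.78 -0.22  2.23  1.8   1.69  1.75] 0.0 0.0
```

Run:
```python
from kin2 import *
d=az(-25,-45);R=frame(az(65),d);t=np.array([.466,.275,.05])+.005*d
print(t,t-.15*d); rel(t-.15*d,R)
```

```text
[0.46920428 0.27350582 0.04646447] [0.37307582 0.31833125 0.15253048]
turn [-17.7 -42.6 -42.6] shift [0.6123 0.097  0.1438]
```

Emit:
{"fn": "play_rows", "kwargs": {
  "plan": [-17.7,-42.6,-42.6,0.612,0.097,0.144,1,-17.7,-42.6,-42.6,0.612,0.097,0.144,1,-17.7,-42.6,-42.6,0.612,0.097,0.144,1,-17.7,-42.6,-42.6,0.612,0.097,0.144,1,-17.7,-42.6,-42.6,0.612,0.097,0.144,1,-17.7,-42.6,-42.6,0.612,0.097,0.144,1,-17.7,-42.6,-42.6,0.612,0.097,0.144,1,-17.7,-42.6,-42.6,0.612,0.097,0.144,1,-17.7,-42.6,-42.6,0.612,0.097,0.144,1,-17.7,-42.6,-42.6,0.612,0.097,0.144,1,-17.7,-42.6,-42.6,0.612,0.097,0.144,1,-17.7,-42.6,-42.6,0.612,0.097,0.144,1,-17.7,-42.6,-42.6,0.612,0.097,0.144,1,-17.7,-42.6,-42.6,0.612,0.097,0.144,1,-17.7,-42.6,-42.6,0.612,0.097,0.144,1,-17.7,-42.6,-42.6,0.612,0.097,0.144,1]
}}

```text
clock: 11.25
position: [0.3735, 0.317, 0.1523]
ee_rot: [0.2, 0.902, -0.083, 0.374]
ft_force: [0.0, 0.7, 0.3]
grip_width: 1.004
grasp_force: 0.0
```

Run:
```python
from kin2 import *
log();st();print(fk(status.get_obs()["joint_pos"])[0])
d=az(-25,-45);R=frame(az(65),d);t=np.array([.466,.275,.05])+.005*d
rel(t,R)
```

```text
11.25 pos [0.3735 0.317  0.1523] j [-0.19  0.43 -1.23  2.07  1.14  1.49 -0.78] F [0.  0.7 0.3] w 1.004 g 0.0
[[-0.64, 0.423, 0.641], [0.299, 0.906, -0.299], [-0.708, 0.0, -0.707]]
[0.38401627 0.30765067 0.15456555]
turn [-0.  0. -0.] shift [0.0006 0.0011 0.1491]
```

Emit:
{"fn": "play_rows", "kwargs": {
  "plan": [0,0,0,0.0005,0.001,0.05,1,0,0,0,0.0005,0.001,0.1,1,0,0,0,0.0005,0.001,0.13,1,0,0,0,0.0005,0.001,0.149,1,0,0,0,0.0005,0.001,0.149,1,0,0,0,0.0005,0.001,0.149,0.3,0,0,0,0.0005,0.001,0.149,0.3,0,0,0,0.0005,0.001,0.149,0.3,0,0,0,0.0005,0.001,0.149,0.3,0,0,0,0.0005,0.001,0.149,0.3],
  "squeeze": 40
}}

```text
clock: 12.5
position: [0.469, 0.2752, 0.0477]
ee_rot: [0.2, 0.902, -0.082, 0.375]
ft_force: [-3.3, -0.0, 8.8]
grip_width: 0.582
grasp_force: 40.5
```

Run:
```python
from kin2 import *
log();st()
b=viewer.camera("side");a=viewer.camera("top")
u,v=proj("side",np.array([.466,.275,.04])).astype(int)
cv2.imwrite("pics/s5.png",np.hstack([crop(b,u,v,h=45,s=400),crop(a,222,286,h=40,s=400)]))
```

```text
12.5 pos [0.469  0.2752 0.0477] j [-0.17  0.62 -1.01  2.1   1.43  1.34 -0.84] F [-3.3 -0.   8.8] w 0.582 g 40.47743182629347
[[-0.64, 0.422, 0.643], [0.299, 0.907, -0.298], [-0.708, 0.002, -0.706]]
```

View pics/s5.png

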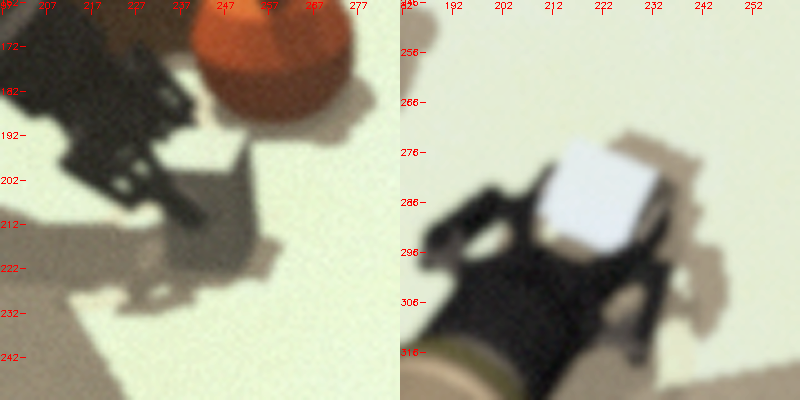

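Emit:
{"fn": "play_rows", "kwargs": {
  "plan": [0,0,0,-0.007,0,-0.007,0.3,0,0,0,-0.03,0,-0.03,0.3,0,0,0,-0.06,0,-0.06,0.3,0,0,0,-0.085,0,-0.085,0.3,0,0,0,-0.085,0,-0.085,0.3]
}}

```text
clock: 13.22
position: [0.4695, 0.2754, 0.1699]
ee_rot: [0.201, 0.901, -0.081, 0.375]
ft_force: [-0.5, 0.6, -1.2]
grip_width: 0.577
grasp_force: 41.3
```

Run:
```python
from kin2 import *
log();st();q0=status.get_obs()["joint_pos"];print(fk(q0)[0])
def run(c,a):
    s=az(a);q=q0.copy()
    for n,p,R in(("roll",np.array([.465,.275,.17]),frame(az(65),az(-25,-45))@Ro.from_euler("z",-90,degrees=True).as_matrix()),("roll2",np.array([.465,.275,.17]),frame(az(-115),az(-25,-45))),("lay",np.r_[c,.0215],frame(az(a-90),az(a,-45))),("up",np.r_[c,.2],frame(az(a-90),az(a,-80))),
      ("G2",np.r_[c,.03]+.038*s,frame(az(a-90),[0,0,-1])),("G2hi",np.r_[c,.2]+.038*s,frame(az(a-90),[0,0,-1])),("hor",np.r_[c,.2],frame(az(a-90),s)),("ST",np.array([.4915,-.29,.2]),frame(az(-160),az(-70))),("STlow",np.array([.4915,-.29,.1]),frame(az(-160),az(-70)))):
        q,e,x=ik(p,R,q);print(n,q.round(2),round(e,3),round(x,1))
for c,a in(((.465,.275),-25),((.5,.15),-25),((.48,.12),-50)): print(c,a);run(np.array(c),a)
```

```text
13.22 pos [0.4695 0.2754 0.1699] j [ 0.01  0.37 -1.19  2.04  1.2   1.33 -0.59] F [-0.5  0.6 -1.2] w 0.577 g 41.29409071058035
[[-0.638, 0.423, 0.644], [0.301, 0.906, -0.297], [-0.709, 0.005, -0.705]]
[0.46978466 0.27485491 0.16947303]
(0.465, 0.275) -25
roll [ 0.08  0.44 -1.3   2.04  1.24  1.4   0.97] 0.0 0.0
roll2 [ 0.13  0.52 -1.38  2.04  1.3   1.48  2.53] 0.0 0.0
lay [-0.09  0.79 -1.12  2.1   1.56  1.47  2.25] 0.0 0.0
up [ 0.23  0.67 -1.47  1.81  1.    1.5   2.6 ] 0.05 15.9
G2 [ 0.38  1.07 -1.47  1.92  1.28  1.37  2.6 ] 0.039 14.4
G2hi [ 0.27  0.77 -1.47  1.72  0.97  1.52  2.6 ] 0.066 22.6
hor [-0.52  0.74 -0.83  2.11  1.76  2.06  2.08] 0.0 0.0
ST [ 0.18  0.49 -0.36  2.29  1.83  1.64  1.98] 0.0 0.0
STlow [ 0.15  0.78 -0.31  2.23  1.88  1.73  1.79] 0.0 0.0
(0.5, 0.15) -25
roll [ 0.08  0.44 -1.3   2.04  1.24  1.4   0.97] 0.0 0.0
roll2 [ 0.13  0.52 -1.38  2.04  1.3   1.48  2.53] 0.0 0.0
lay [ 0.25  0.67 -1.15  2.27  1.66  1.28  2.33] 0.0 0.0
up [ 0.45  0.63 -1.47  1.94  1.08  1.42  2.6 ] 0.079 23.4
G2 [ 0.6   1.04 -1.47  2.04  1.38  1.33  2.6 ] 0.06 21.4
G2hi [ 0.47  0.74 -1.47  1.83  1.06  1.48  2.6 ] 0.093 30.2
hor [-0.09  0.74 -1.02  2.33  2.    2.05  2.1 ] 0.0 0.0
ST [ 0.5   0.58 -0.69  2.28  1.94  1.79  2.05] 0.0 0.0
STlow [ 0.43  0.86 -0.58  2.22  2.03  1.9   1.89] 0.0 0.0
(0.48, 0.12) -50
roll [ 0.08  0.44 -1.3   2.04  1.24  1.4   0.97] 0.0 0.0
roll2 [ 0.13  0.52 -1.38  2.04  1.3   1.48  2.53] 0.0 0.0
lay [ 0.12  0.74 -1.08  2.12  1.41  1.5   2.12] 0.0 0.0
up [ 0.59  0.58 -1.47  1.83  0.85  1.48  2.6 ] 0.04 11.6
G2 [ 0.75  0.99 -1.47  1.97  1.15  1.32  2.6 ] 0.025 8.5
G2hi [ 0.63  0.7  -1.47  1.75  0.83  1.51  2.6 ] 0.056 17.8
hor [-0.41  0.68 -0.69  2.09  1.5   2.06  1.99] 0.0 0.0
ST [ 0.13  0.49 -0.3   2.29  1.82  1.62  1.97] 0.0 0.0
STlow [ 0.11  0.77 -0.26  2.23  1.86  1.7   1.78] 0.0 0.0
```

Run:
```python
from kin2 import *
q0=status.get_obs()["joint_pos"]
def run(c,a):
    s=az(a);q=q0.copy();Z=lambda t:Ro.from_euler("z",t,degrees=True).as_matrix()
    R1=frame(az(a+90),az(a,-45))
    for n,p,R in(("mv",np.r_[c,.17],R1),("roll",np.r_[c,.17],R1@Z(-90)),("roll2",np.r_[c,.17],R1@Z(-180)),("lay",np.r_[c,.0215],R1@Z(-180)),("up",np.r_[c,.15],R1@Z(-180)),("unroll",np.r_[c,.15],R1@Z(-90)),("unroll",np.r_[c,.15],R1),
      ("G2",np.r_[c,.03]+.038*s,frame(az(a+90),[0,0,-1])),("G2hi",np.r_[c,.2]+.038*s,frame(az(a+90),[0,0,-1])),("hor",np.r_[c,.2],frame(az(a+90),s)),("ST",np.array([.4915,-.29,.2]),frame(az(20),az(-70))),("STlow",np.array([.4915,-.29,.1]),frame(az(20),az(-70)))):
        q,e,x=ik(p,R,q);print(n,q.round(2),round(e,3),round(x,1))
run(np.array((.46,.13)),-70)
rel([.46,.13,.17],frame(az(20),az(-70,-45)))
```

```text
mv [ 0.02  0.46 -1.    1.89  0.95  1.65 -0.94] 0.0 0.0
roll [ 0.16  0.57 -1.2   1.89  1.05  1.76  0.58] 0.0 0.0
roll2 [ 0.24  0.72 -1.36  1.89  1.15  1.88  2.09] 0.0 0.0
lay [ 0.11  0.94 -1.16  1.94  1.31  1.77  1.9 ] 0.0 0.0
up [ 0.23  0.76 -1.35  1.9   1.18  1.88  2.06] 0.0 0.0
unroll [ 0.15  0.61 -1.19  1.9   1.08  1.75  0.54] 0.0 0.0
unroll [ 0.03  0.5  -1.02  1.91  0.99  1.65 -0.98] 0.0 0.0
G2 [ 0.81  0.73 -1.35  2.    0.82  1.11 -0.55] 0.0 0.0
G2hi [ 0.98  0.37 -1.47  1.84  0.39  1.28 -0.24] 0.0 0.0
hor [-0.7   0.71 -0.33  1.85  1.14  2.06 -1.14] 0.0 0.0
ST [-0.2   0.47  0.03  2.31  1.74  1.49 -1.22] 0.0 0.0
STlow [-0.19  0.76  0.02  2.25  1.75  1.53 -1.43] 0.0 0.0
turn [32.   0.1 31.6] shift [-0.0378 -0.1358  0.037 ]
```

Emit:
{"fn": "play_rows", "kwargs": {
  "plan": [32,0.1,31.6,-0.038,-0.136,0.037,0.3,32,0.1,31.6,-0.038,-0.136,0.037,0.3,32,0.1,31.6,-0.038,-0.136,0.037,0.3,32,0.1,31.6,-0.038,-0.136,0.037,0.3,32,0.1,31.6,-0.038,-0.136,0.037,0.3,32,0.1,31.6,-0.038,-0.136,0.037,0.3,32,0.1,31.6,-0.038,-0.136,0.037,0.3]
}}

```text
clock: 14.1
position: [0.459, 0.1289, 0.1673]
ee_rot: [0.528, 0.758, -0.221, 0.313]
ft_force: [-0.1, 0.8, -0.2]
grip_width: 0.579
grasp_force: 41.7
```

Emit:
{"fn": "play_rows", "kwargs": {
  "plan": [0,0,-9,0,0,0,0.3,0,0,-18,0,0,0,0.3,0,0,-27,0,0,0,0.3,0,0,-36,0,0,0,0.3,0,0,-45,0,0,0,0.3,0,0,-54,0,0,0,0.3,0,0,-63,0,0,0,0.3,0,0,-72,0,0,0,0.3,0,0,-81,0,0,0,0.3,0,0,-90,0,0,0,0.3,0,0,-99,0,0,0,0.3,0,0,-108,0,0,0,0.3,0,0,-117,0,0,0,0.3,0,0,-126,0,0,0,0.3,0,0,-135,0,0,0,0.3,0,0,-144,0,0,0,0.3,0,0,-153,0,0,0,0.3,0,0,-162,0,0,0,0.3,0,0,-171,0,0,0,0.3,0,0,-179.5,0,0,0,0.3]
}}

```text
clock: 16.6
position: [0.4593, 0.1287, 0.1678]
ee_rot: [0.757, -0.53, 0.313, 0.22]
ft_force: [-0.0, 0.4, -1.3]
grip_width: 0.579
grasp_force: 41.7
```

Run:
```python
from kin2 import *
st();rel([.46,.13,.0245],frame(az(-160),az(-70,-45)))
b=viewer.camera("side");a=viewer.camera("top")
u,v=proj("side",np.array([.46,.13,.17])).astype(int);u2,v2=proj("top",np.array([.46,.13,.17])).astype(int)
cv2.imwrite("pics/s6.png",np.hstack([crop(b,u,v,h=50,s=400),crop(a,u2,v2,h=45,s=400)]))
```

```text
16.6 pos [0.4593 0.1287 0.1678] j [ 0.24  0.72 -1.36  1.89  1.15  1.89  2.09] F [-0.   0.4 -1.3] w 0.579 g 41.685503125190735
[[0.242, -0.94, 0.241], [-0.664, -0.342, -0.665], [0.707, 0.001, -0.707]]
turn [ 0. -0.  0.] shift [-0.1021 -0.0012  0.1005]
```

View pics/s6.png

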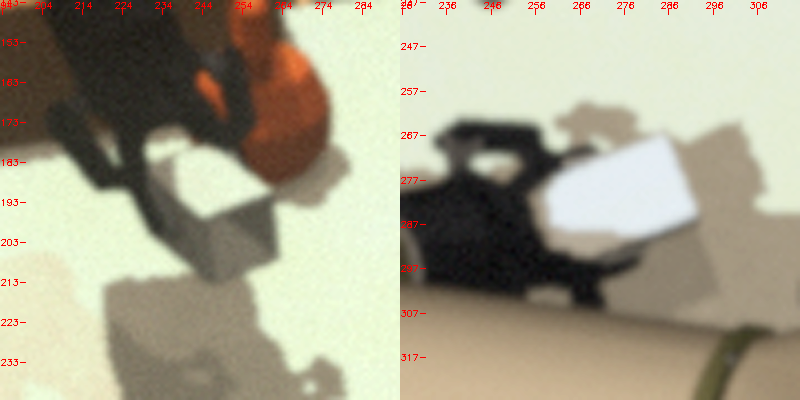

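Emit:
{"fn": "play_rows", "kwargs": {
  "plan": [0,0,0,-0.04,0,0.04,0.3,0,0,0,-0.08,0,0.08,0.3,0,0,0,-0.093,0,0.093,0.3,0,0,0,-0.099,0,0.099,0.3,0,0,0,-0.1,0,0.1,0.3,0,0,0,-0.1,0,0.1,0.3]
}}

```text
clock: 17.45
position: [0.4603, 0.1293, 0.0272]
ee_rot: [0.755, -0.533, 0.314, 0.219]
ft_force: [-0.2, 0.5, -1.1]
grip_width: 0.578
grasp_force: 41.7
```

Emit:
{"fn": "play_rows", "kwargs": {
  "plan": [0,0,0,-0.0007,0,0.0007,0.3,0,0,0,-0.0014,0,0.0014,0.3,0,0,0,-0.0014,0,0.0014,0.3]
}}

```text
clock: 17.82
position: [0.4601, 0.129, 0.0251]
ee_rot: [0.755, -0.533, 0.314, 0.22]
ft_force: [-1.0, 1.1, 7.3]
grip_width: 0.583
grasp_force: 42.3
```

Emit:
{"fn": "play_rows", "kwargs": {
  "plan": [0,0,0,0,0,0,0.65,0,0,0,0,0,0,0.75,0,0,0,0,0,0,1,0,0,0,0,0,0,1,0,0,0,0,0,-0.01,1,0,0,0,0,0,-0.05,1,0,0,0,0,0,-0.1,1,0,0,0,0,0,-0.15,1,0,0,0,0,0,-0.15,1]
}}

```text
clock: 18.95
position: [0.423, 0.2324, 0.1326]
ee_rot: [0.756, -0.532, 0.313, 0.217]
ft_force: [-0.3, 0.3, -1.1]
grip_width: 0.998
grasp_force: 0.0
```

Run:
```python
from kin2 import *
st();q=status.get_obs()["joint_pos"]
R1=frame(az(20),az(-70,-45));Z=lambda t:Ro.from_euler("z",t,degrees=True).as_matrix()
p=np.array([.4723,.0954,.17]);D=frame(az(20),[0,0,-1])
for n,P,R in(("half",p,D@Z(-90)),("hi",p,D),("G2",p-[0,0,.14],D)):
    q,e,x=ik(P,R,q);print(n,q.round(2),round(e,3),round(x,1))
rel(p,D@Z(-90));rel(p,D)
b=viewer.camera("side");a=viewer.camera("top")
u,v=proj("side",np.array([.462,.12,.03])).astype(int);u2,v2=proj("top",np.array([.462,.12,.05])).astype(int)
cv2.imwrite("pics/s7.png",np.hstack([crop(b,u,v,h=35,s=400),crop(a,u2,v2,h=30,s=400)]));
```

```text
18.95 pos [0.423  0.2324 0.1326] j [-0.06  0.85 -1.28  1.78  1.12  1.96  1.9 ] F [-0.3  0.3 -1.1] w 0.998 g 0.0
[[0.238, -0.94, 0.243], [-0.669, -0.34, -0.661], [0.705, -0.005, -0.71]]
half [ 0.96  0.45 -1.47  1.88  0.47  1.25  1.26] 0.0 0.0
hi [ 0.8   0.26 -1.2   1.88  0.26  1.18 -0.14] 0.0 0.0
G2 [ 0.6   0.47 -1.02  2.    0.5   0.94 -0.33] 0.0 0.0
turn [-35.2 -34.8  84.8] shift [0.1297 0.     0.076 ]
turn [-68.5   0.4 166.2] shift [0.1297 0.     0.076 ]
```

View pics/s7.png

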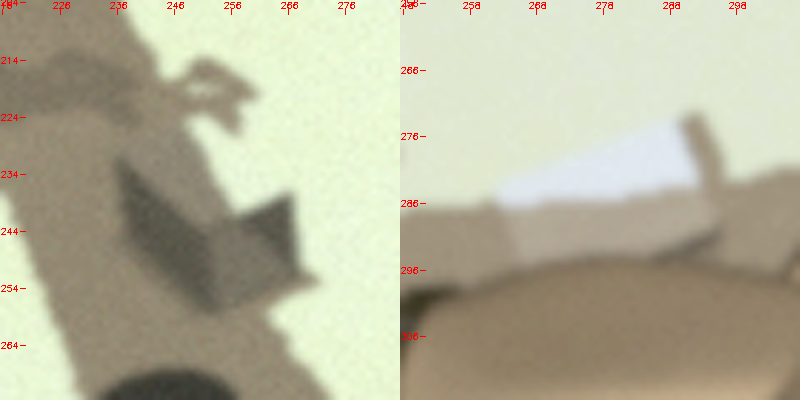

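Run:
```python
from h import *
a,b=ray("top",(262.4,283.7),.05),ray("top",(290.3,273.7),.05)
print(a,b,np.linalg.norm(a-b),np.degrees(np.arctan2(*(b-a)[[1,0]])))
for m in((.449,.159),(.4764,.0842)): print(np.array(m)+.025*az(20)[:2])
```

```text
[0.47014841 0.16548019 0.05      ] [0.49601549 0.08822754 0.05      ] 0.08146826034395349 -71.48753043574844
[0.47249232 0.1675505 ]
[0.49989232 0.0927505 ]
```

Emit:
{"fn": "play_rows", "kwargs": {
  "plan": [-35.2,-34.8,84.8,0.133,0,0.079,1,-35.2,-34.8,84.8,0.133,0,0.079,1,-35.2,-34.8,84.8,0.133,0,0.079,1,-35.2,-34.8,84.8,0.133,0,0.079,1,-35.2,-34.8,84.8,0.133,0,0.079,1,-35.2,-34.8,84.8,0.133,0,0.079,1,-35.2,-34.8,84.8,0.133,0,0.079,1,-35.2,-34.8,84.8,0.133,0,0.079,1,-35.2,-34.8,84.8,0.133,0,0.079,1,-68.5,0.4,166.2,0.133,0,0.079,1,-68.5,0.4,166.2,0.133,0,0.079,1,-68.5,0.4,166.2,0.133,0,0.079,1,-68.5,0.4,166.2,0.133,0,0.079,1,-68.5,0.4,166.2,0.133,0,0.079,1,-68.5,0.4,166.2,0.133,0,0.079,1,-68.5,0.4,166.2,0.133,0,0.079,1,-68.5,0.4,166.2,0.133,0,0.079,1,-68.5,0.4,166.2,0.133,0,0.079,1,-68.5,0.4,166.2,0.133,0,0.079,1]
}}

```text
clock: 21.42
position: [0.4738, 0.0863, 0.1675]
ee_rot: [0.576, 0.818, -0.003, -0.0]
ft_force: [-0.1, -0.3, -0.1]
grip_width: 0.997
grasp_force: 0.0
```

Run:
```python
from kin2 import *
log();st();rel([.474,.0909,.025],frame(az(20),[0,0,-1]))
```

```text
21.43 pos [0.4738 0.0863 0.1675] j [ 0.75  0.24 -1.13  1.88  0.24  1.17 -0.11] F [-0.1 -0.3 -0.1] w 0.997 g 0.0
[[-0.337, 0.941, -0.004], [0.941, 0.337, -0.005], [-0.004, -0.005, -1.0]]
turn [-0.3  0.2 -0.3] shift [0.0048 0.0025 0.1424]
```

Emit:
{"fn": "play_rows", "kwargs": {
  "plan": [-0.3,0.2,-0.3,0.005,0.001,0.05,1,-0.3,0.2,-0.3,0.005,0.001,0.1,1,-0.3,0.2,-0.3,0.005,0.001,0.13,1,-0.3,0.2,-0.3,0.005,0.001,0.142,1,-0.3,0.2,-0.3,0.005,0.001,0.142,1,-0.3,0.2,-0.3,0.005,0.001,0.142,0.3,-0.3,0.2,-0.3,0.005,0.001,0.142,0.3,-0.3,0.2,-0.3,0.005,0.001,0.142,0.3,-0.3,0.2,-0.3,0.005,0.001,0.142,0.3,-0.3,0.2,-0.3,0.005,0.001,0.142,0.3],
  "squeeze": 60
}}

```text
clock: 22.68
position: [0.4741, 0.0918, 0.0274]
ee_rot: [0.573, 0.82, 0.001, 0.001]
ft_force: [0.3, -0.1, 6.4]
grip_width: 0.58
grasp_force: 61.8
```

Run:
```python
from kin2 import *
st();o=status.get_obs();q=o["joint_pos"];p=o["position"]
Z=frame(az(20),[0,0,-1])
for n,P,R in(("lift",np.r_[p[:2],.2],Z),("t45",np.array([.46,.06,.24]),frame(az(20),az(-70,-45))),("t0",np.array([.45,0,.27]),frame(az(20),az(-70))),("t0b",np.array([.4,-.15,.27]),frame(az(20),az(-70))),("ST",np.array([.4915,-.289,.25]),frame(az(20),az(-70))),("low",np.array([.4915,-.289,.105]),frame(az(20),az(-70)))):
    q,e,x=ik(P,R,q);print(n,q.round(2),round(e,3),round(x,1));rel(P,R)
```

```text
22.68 pos [0.4741 0.0918 0.0274] j [ 0.58  0.46 -0.98  2.01  0.48  0.92 -0.31] F [ 0.3 -0.1  6.4] w 0.58 g 61.76883280277252
[[-0.343, 0.939, 0.003], [0.939, 0.343, 0.0], [-0.001, 0.003, -1.0]]
lift [ 0.73  0.17 -1.08  1.84  0.16  1.22 -0.05] 0.0 0.0
turn [0.2 0.1 0.1] shift [-0.0002  0.0005 -0.1726]
t45 [ 0.26  0.22 -1.07  1.94  0.87  1.58 -0.7 ] 0.0 0.0
turn [  0.2 -44.9   0. ] shift [-0.0253 -0.0235 -0.2127]
t0 [-0.28  0.48 -0.61  2.1   1.3   2.06 -1.07] 0.0 0.0
turn [  0.2 -89.9  -0.1] shift [-0.0782 -0.0534 -0.2427]
t0b [-0.11  0.24 -0.54  2.41  1.38  1.82 -1.09] 0.0 0.0
turn [  0.2 -89.9  -0.1] shift [-0.202  -0.1519 -0.2429]
ST [ 0.11  0.35 -0.3   2.31  1.78  1.57 -1.06] 0.0 0.0
turn [  0.2 -89.9  -0.1] shift [-0.3639 -0.1137 -0.2226]
low [ 0.08  0.75 -0.25  2.24  1.85  1.69 -1.37] 0.0 0.0
turn [  0.2 -89.9  -0.1] shift [-0.3638 -0.1141 -0.0776]
```

Emit:
{"fn": "play_rows", "kwargs": {
  "plan": [0,0,0,0,0,-0.01,0.3,0,0,0,0,0,-0.06,0.3,0,0,0,0,0,-0.12,0.3,0,-10,0,0,0,-0.17,0.3,0,-20,0,-0.01,-0.01,-0.19,0.3,0,-30,0,-0.017,-0.016,-0.2,0.3,0,-40,0,-0.025,-0.023,-0.21,0.3,0,-50,0,-0.03,-0.03,-0.22,0.3,0,-60,0,-0.04,-0.035,-0.23,0.3,0,-70,0,-0.055,-0.04,-0.24,0.3,0,-80,0,-0.07,-0.05,-0.243,0.3,0,-89.9,0,-0.078,-0.053,-0.243,0.3,0,-89.9,0,-0.078,-0.053,-0.243,0.3,0,-89.9,0,-0.078,-0.053,-0.243,0.3]
}}

```text
clock: 24.42
position: [0.4497, 0.0008, 0.2693]
ee_rot: [0.406, 0.58, -0.404, 0.579]
ft_force: [1.0, -0.2, -0.1]
grip_width: 0.579
grasp_force: 62.5
```

Run:
```python
from kin2 import *
st();rel([.4915,-.289,.23],frame(az(20),az(-70)))
im=viewer.camera("side")
```

```text
24.43 pos [0.4497 0.0008 0.2693] j [-0.3   0.48 -0.6   2.1   1.29  2.05 -1.07] F [ 1.  -0.2 -0.1] w 0.579 g 62.49148428440094
[[-0.0, 0.939, 0.344], [0.002, 0.344, -0.939], [-1.0, 0.001, -0.002]]
turn [ 0.1 -0.1 -0. ] shift [ 0.0387 -0.0604  0.2866]
```

Emit:
{"fn": "play_rows", "kwargs": {
  "plan": [0,0,0,0,-0.012,0.05,0.3,0,0,0,0,-0.022,0.1,0.3,0,0,0,0,-0.034,0.15,0.3,0,0,0,0,-0.045,0.2,0.3,0,0,0,0.01,-0.055,0.25,0.3,0,0,0,0.03,-0.06,0.28,0.3,0,0,0,0.039,-0.06,0.287,0.3,0,0,0,0.039,-0.06,0.287,0.3,0,0,0,0.039,-0.06,0.287,0.3]
}}

```text
clock: 25.6
position: [0.4927, -0.2886, 0.23]
ee_rot: [0.406, 0.58, -0.404, 0.58]
ft_force: [-1.1, -0.7, -0.7]
grip_width: 0.579
grasp_force: 62.6
```

```bash
cat > edge.py <<'E'
from kin2 import *
st()
im=viewer.camera("side");cv2.imwrite("pics/last.png",im[:,:,::-1])
g=cv2.GaussianBlur(cv2.cvtColor(im,cv2.COLOR_RGB2GRAY),(3,3),0)
# expected silhouettes of small pot and stack rim
o=status.get_obs();p=o["position"]
e1,e2=az(20),az(-70)
def box(c,h,z): return {n:proj("side",np.array([c[0],c[1],z])+h*(a*e1+b*e2)).round(1).tolist() for n,a,b in(("R",1,1),("F",-1,1),("L",-1,-1),("B",1,-1))}
bz=p[2]-.0715
print("small bottom exp",box(p,.025,bz),"M rim exp",box((.4915,-.289),.0325,.088))
for z in(bz+.01,bz+.03):
    v=int(round(proj("side",np.array([p[0],p[1],z]))[1])); u=int(round(proj("side",np.array([p[0],p[1],z]))[0]))
    B=box(p,.025,z);print("row",v,"u",u-32,g[v,u-32:u+33].tolist(),"exp L,F,R",B["L"],B["F"],B["R"])
E
python3 edge.py
```

```text
25.6 pos [ 0.4927 -0.2886  0.23  ] j [ 0.12  0.4  -0.31  2.3   1.79  1.59 -1.11] F [-1.1 -0.7 -0.7] w 0.579 g 62.59025573730469
[[0.001, 0.939, 0.345], [0.003, 0.345, -0.939], [-1.0, 0.002, -0.002]]
small bottom exp {'R': [319.7, 305.5], 'F': [298.2, 317.3], 'L': [283.0, 302.5], 'B': [304.2, 291.4]} M rim exp {'R': [325.1, 332.0], 'F': [298.3, 347.7], 'L': [279.5, 327.9], 'B': [305.8, 313.5]}
row 300 u 269 [96, 95, 95, 94, 94, 94, 95, 97, 98, 98, 98, 100, 104, 109, 105, 91, 73, 61, 57, 57, 57, 58, 58, 57, 57, 58, 59, 61, 62, 61, 59, 59, 60, 60, 60, 60, 59, 59, 59, 59, 59, 60, 60, 60, 59, 59, 60, 60, 61, 65, 79, 106, 136, 156, 165, 167, 167, 168, 167, 166, 166, 167, 168, 168, 168] exp L,F,R [282.7, 298.7] [297.9, 313.5] [319.6, 301.7]
row 292 u 269 [95, 95, 95, 97, 106, 121, 139, 152, 160, 164, 166, 166, 162, 149, 121, 87, 65, 58, 57, 58, 59, 57, 57, 57, 59, 60, 63, 64, 63, 59, 58, 59, 59, 58, 58, 59, 59, 59, 58, 58, 59, 59, 59, 60, 60, 60, 60, 60, 60, 65, 81, 112, 143, 161, 166, 167, 168, 168, 168, 168, 168, 168, 168, 168, 168] exp L,F,R [282.0, 290.9] [297.4, 305.6] [319.4, 293.8]
```

Emit:
{"fn": "play_rows", "kwargs": {
  "plan": [0,0,0,0.03,-0.0015,-0.002,0.3,0,0,0,0.05,-0.0015,-0.002,0.3,0,0,0,0.06,-0.0015,-0.002,0.3,0,0,0,0.066,-0.0015,-0.002,0.3,0,0,0,0.071,-0.0015,-0.002,0.3,0,0,0,0.076,-0.0015,-0.002,0.3,0,0,0,0.08,-0.0015,-0.002,0.3,0,0,0,0.083,-0.0015,-0.002,0.3,0,0,0,0.083,-0.0015,-0.002,0.3]
}}

```text
clock: 26.78
position: [0.49, -0.2882, 0.1463]
ee_rot: [0.406, 0.58, -0.404, 0.579]
ft_force: [0.2, -0.1, -1.1]
grip_width: 0.575
grasp_force: 62.6
```

Run:
```python
from kin2 import *
st()
```

```text
26.77 pos [ 0.49   -0.2882  0.1463] j [ 0.1   0.64 -0.28  2.27  1.83  1.67 -1.29] F [ 0.2 -0.1 -1.1] w 0.575 g 62.591333985328674
[[0.0, 0.939, 0.343], [0.002, 0.343, -0.939], [-1.0, 0.001, -0.002]]
```

Emit:
{"fn": "play_rows", "kwargs": {
  "plan": [0,0,0,0.007,0.0005,0,0.3,0,0,0,0.014,0.0005,0,0.3,0,0,0,0.02,0.0005,0,0.3,0,0,0,0.026,0.0005,0,0.3,0,0,0,0.031,0.0005,0,0.3,0,0,0,0.035,0.0005,0,0.3,0,0,0,0.037,0.0005,0,0.3,0,0,0,0.037,0.0005,0,0.3]
}}

```text
clock: 27.78
position: [0.4905, -0.288, 0.1095]
ee_rot: [0.406, 0.58, -0.404, 0.579]
ft_force: [0.4, -0.1, -0.9]
grip_width: 0.577
grasp_force: 62.6
```

Emit:
{"fn": "play_rows", "kwargs": {
  "plan": [0,0,0,0.001,0,0,0.3,0,0,0,0.002,0,0,0.3,0,0,0,0.003,0,0,0.3,0,0,0,0.003,0,0,0.3]
}}

```text
clock: 28.28
position: [0.4905, -0.288, 0.1064]
ee_rot: [0.406, 0.58, -0.404, 0.579]
ft_force: [0.6, 0.1, -2.2]
grip_width: 0.582
grasp_force: 62.6
```

Emit:
{"fn": "play_rows", "kwargs": {
  "plan": [0,0,0,0.001,0,0,0.3,0,0,0,0.002,0,0,0.3,0,0,0,0.002,0,0,0.3]
}}

```text
clock: 28.65
position: [0.4905, -0.288, 0.1045]
ee_rot: [0.406, 0.58, -0.404, 0.579]
ft_force: [-0.5, -0.1, -0.4]
grip_width: 0.578
grasp_force: 62.6
```

Emit:
{"fn": "play_rows", "kwargs": {
  "plan": [0,0,0,0.001,0,0,0.3,0,0,0,0.0015,0,0,0.3,0,0,0,0.0015,0,0,0.3]
}}

```text
clock: 29.02
position: [0.4906, -0.2879, 0.1044]
ee_rot: [0.406, 0.579, -0.405, 0.58]
ft_force: [-3.1, 4.9, 8.8]
grip_width: 0.575
grasp_force: 63.1
```

Emit:
{"fn": "play_rows", "kwargs": {
  "plan": [0,0,0,-0.0005,0,0,0.65,0,0,0,-0.0005,0,0,0.75,0,0,0,-0.0005,0,0,1,0,0,0,-0.001,0,0,1,0,0,0,-0.001,0,-0.02,1,0,0,0,-0.001,0,-0.06,1,0,0,0,-0.001,0,-0.11,1,0,0,0,-0.03,0,-0.14,1,0,0,0,-0.08,0,-0.17,1,0,0,0,-0.12,0,-0.18,1,0,0,0,-0.12,0,-0.18,1,0,0,0,-0.12,0,-0.18,1]
}}

```text
clock: 30.52
position: [0.4286, -0.1195, 0.2231]
ee_rot: [0.406, 0.58, -0.404, 0.579]
ft_force: [-0.7, 0.5, -0.8]
grip_width: 1.001
grasp_force: 0.0
```

Run:
```python
from kin2 import *
st()
im=viewer.camera("side")
g=cv2.cvtColor(im,cv2.COLOR_RGB2GRAY)
e1,e2=az(20),az(-70);c=(.491,-.2893)
def box(h,z): return {n:proj("side",np.array([c[0],c[1],z])+h*(a*e1+b*e2)).round(1).tolist() for n,a,b in(("R",1,1),("F",-1,1),("L",-1,-1),("B",1,-1))}
for n,h,z in(("S",.025,.112),("S+10mm",.025,.122),("M",.0325,.088),("L",.04,.064)): print(n,box(h,z))
# silhouette: dark component containing the stack
m=cv2.morphologyEx((g<85).astype(np.uint8),cv2.MORPH_CLOSE,np.ones((3,3)))
for u in range(276,334,3): 
    col=g[295:350,u]; print(u,"first dark row",295+int(np.argmax(col<90)),end="; ")
print()
for v in range(302,345,3): print(v,g[v,270:336:2].tolist())
```

```text
30.52 pos [ 0.4286 -0.1195  0.2231] j [-0.09  0.46 -0.6   2.32  1.41  1.91 -1.2 ] F [-0.7  0.5 -0.8] w 1.001 g 0.0
[[0.001, 0.939, 0.343], [0.002, 0.343, -0.939], [-1.0, 0.001, -0.002]]
S {'R': [319.4, 323.2], 'F': [298.5, 335.1], 'L': [283.8, 320.1], 'B': [304.4, 308.9]}
S+10mm {'R': [319.3, 319.6], 'F': [298.2, 331.5], 'L': [283.5, 316.5], 'B': [304.2, 305.3]}
M {'R': [324.9, 332.2], 'F': [298.1, 347.9], 'L': [279.3, 328.1], 'B': [305.6, 313.6]}
L {'R': [330.3, 340.9], 'F': [297.7, 360.5], 'L': [275.0, 335.8], 'B': [306.8, 318.1]}
276 first dark row 295; 279 first dark row 335; 282 first dark row 332; 285 first dark row 326; 288 first dark row 325; 291 first dark row 319; 294 first dark row 317; 297 first dark row 316; 300 first dark row 314; 303 first dark row 312; 306 first dark row 313; 309 first dark row 316; 312 first dark row 319; 315 first dark row 322; 318 first dark row 326; 321 first dark row 332; 324 first dark row 337; 327 first dark row 342; 330 first dark row 295; 333 first dark row 295; 
302 [108, 146, 162, 165, 163, 161, 160, 137, 103, 98, 100, 124, 158, 162, 163, 1
[... 1593 characters left out ...]
3, 70, 66, 67, 76, 115, 109, 92, 108, 104, 83, 66, 58, 60, 63, 62, 63, 78, 105, 128, 156, 163, 166, 165, 165]
335 [162, 163, 151, 142, 106, 67, 69, 70, 102, 122, 81, 68, 65, 69, 89, 94, 72, 62, 60, 61, 60, 60, 65, 72, 74, 64, 61, 99, 155, 163, 164, 164, 162]
338 [162, 164, 148, 96, 117, 103, 71, 67, 66, 88, 122, 93, 65, 67, 64, 64, 60, 59, 60, 65, 72, 78, 71, 63, 63, 61, 61, 65, 113, 153, 163, 164, 164]
341 [161, 163, 154, 97, 73, 99, 122, 86, 67, 65, 76, 116, 109, 72, 64, 62, 61, 71, 77, 73, 65, 62, 63, 63, 61, 61, 62, 77, 89, 98, 133, 161, 163]
344 [163, 162, 157, 108, 67, 65, 80, 120, 99, 66, 65, 71, 98, 121, 104, 109, 86, 67, 61, 57, 60, 60, 60, 62, 66, 81, 80, 66, 64, 68, 128, 162, 165]
```

```bash
python3 -c "
from workcell import manip
print(manip.hand_in())"
```

```text
the job is handed in; nothing more can be done
None
```

The three pots are nested mouth-up in the largest pot, which was not moved, and the job is handed in at about 30.5 s; the last camera measurement put the small pot's rim within about 2 pixels of its fully seated height, and I did not re-check the other shelf items individually.

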